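# Clamp the bored block in the cam clamp with the click handle

### The job

Take the wooden block with the bored hole from the row of three at the left and lay it flat in the clamping jig, lengthwise between the sprung metal pad and the wooden fence and in the middle of their width. Then tighten the clamp by turning the torque handle clockwise, seen from above, until its hinge clicks over at the set torque, stop there without driving it on, and let go. Leave the block held firmly and squarely against the fence, not overtightened, and the other two blocks and the thumb plane where they are.

Things in the scene. Friction and masses are not known exactly. Their poses are not given: they have to be found in the camera images.
- jig: Cam clamp jig fixed to the table: plywood base 136 x 236 mm, 16 mm thick. Origin on the vertical cam axis at the table top; z up, y along the clamping line to the fence. Base: x -68 to 68, y -56 to 180 mm. Fence: wooden bar 66 (x) by 26 (y) mm, top 46 mm above the table, face at y = 145 mm. Opposite, an eccentric wooden cam moves the jaw to the fence, 30 mm per rad of clockwise turn.
- nest (a point): Where the clamped block's centre belongs: on the clamping line, 117 mm from the cam axis, 30.5 mm above the table, the block flat on the base plate, its 56 mm length along the jig's y, one end against the fence. Axes as the jig's. The sides (jig's +-x) are open for the fingers; the block may be laid anywhere in the gap, the jaw pushes it home.
- pad_face (a point): Middle of the face of the aluminium pad (60 mm wide, from 17 to 43 mm above the table, 8 mm thick) on the jaw. The pad is sprung: it yields towards the jaw with 2.5 N per mm. At the start it stands 61 to 70 mm from the fence face, so the 56 mm block goes in with 5 to 14 mm to spare.
- grip (a point): Middle of the handle's rubber grip: a round level bar 24 mm thick, 76 mm long, 56 mm above the table, 165 mm from the cam axis; x points outwards along it, z up. A 15 mm shaft joins it to a hinge pin 24 mm from the cam axis. Pushed here: first 0 to 0.45 rad of free play (differs), then about 6 N to turn the nut, rising as the pad squeezes the block to about 10 N, where the hinge gives way.
- cam_axis (a point): On the cam axis, 56 mm above the table; the wrench head (38 mm wide, top 64 mm) sits here and the handle turns about it. The hinge gives way 0.35 to 1.2 rad after the start: the nut stands still and the force at the grip falls by more than half within 20 mm; at the hinge's end stop it rises again and overtightening begins. Let go, the handle springs straight; the nut stays put.
- block_center (a point): Centre of the loose bored block: plain wood, 42 mm (its x) by 56 mm (its y), 29 mm high, 42 g, with a dark bored hole in its top. It lies flat in a row of three blocks at the left.
- bored_block: The same block as a body; origin at the centre of its underside.
- pad: The sprung aluminium pad as a body; origin on the cam axis line, not at the pad: use pad_face for its position.
- small_block: Bystander: plain wood offcut 36 x 40 mm, 26 mm high, without a hole. Origin at the centre of its underside.
- cork_block: Bystander: cork block 44 x 70 mm, 28 mm high. Origin at the centre of its underside.
- thumb_plane: Bystander: small wooden plane 25 x 60 mm, 34 mm high, behind the jig. Origin at the centre of its underside.

How it is judged:
By the outcome, as a careful person would: the job done as asked, in the order asked, and still so for the second after the job is handed in, with the robot touching nothing.
It also fails if it takes over 72 s, if anything falls off the work surface, if the arm or the gripper's body presses on something with over 40 N, if the wrist force passes 120 N, or if a joint passes its speed limit or range.

### The arm

A 7-joint arm with a two-finger parallel gripper is mounted at the origin on a cart in front of the work surface, level with it; the furniture and walls round the work are solid. World frame = base frame: x ahead of the robot, y to its left, z up, the work surface at z = 0. Lengths are in m, angles in rad, forces in N, time in s.
With the tool pointing down it reaches from about 0.375 to 0.925 m from the base axis. Payload 3.1 kg.
Tool frame: the origin (TCP) lies on the centre line of the jaws, within the pads' length; the fingertips stand 11 mm ahead of it and the grasp point (between the pads) lies 8 mm behind it; z points along the fingers, y is the direction in which the jaws open and shut (so a half turn about z gives the same grasp; the last joint's range is limited). The gripper opens to 85 mm and grips with 20 to 120 N. Pads are 22 mm wide; open, the fingers measure 114 mm over their backs; the gripper's body (76 mm by 85 mm) begins 54 mm behind the grasp point. The pads swing forward as they close: fully open they stand 13 mm farther back than shut.
Start: joints at [-1.199, 0.383, 0.044, 1.598, -0.018, 1.161, -0.05], TCP at [0.294, 0.58, 0.242] pointing down, gripper open.
Joint ranges: [-2.61, 2.61], [-0.41, 2.15], [-1.48, 1.57], [0, 2.5], [-1.57, 4.71], [0.05, 1.97], [-2.85, 2.85]. Speed limits (rad/s): [2.79, 2.79, 3.14, 3.14, 3.14, 3.14, 3.14].

### API

Orientations are given as a unit quaternion [w, x, y, z].
In Python, from cell import ctrl, optics gives the robot as it stands.
- The arm moves only by the shell command python3 -m handwheel 'ROWS' [FORCE]. ROWS is a JSON object of lists of equal length, an entry for each row: "xyz": the shift along the tool's x, y, z in m, a list of three; "twist": the turn, a rotation vector about the tool's x, y, z in degrees, a list of three; "claw": the finger opening in m, from 0 to 0.0854. A call has 1 to 12 rows; each row is the pose to reach, as a shift and turn from the pose commanded when the call began, along the tool's axes at that moment; what a row does not reach only later rows make up. A row lasts 1/8 s, in which the tool goes at most 62.5 mm and 10.7 degrees, less where a joint would pass 70% of its speed; a pose out of reach is approached as far as the arm can. A call with a gripper value outside its range is refused whole. The fingers move at their own pace and stop on an object; FORCE is the grip in N (left out, the last holds). Time passes only in rows, so rows that repeat a pose let the fingers close. It gives the time, the measured TCP pose, the force and the opening at its end, in the units of the state.
- ctrl.state(): the state, without advancing time (a new reading comes with each control period).
- optics.camera(name): name is "side" or "top"; returns a dict with "img" (480x640x3 uint8, blue, green, red), "K" (3x3 intrinsics, pixels), "distortion" ([k1, k2, p1, p2, k3] as OpenCV has them; the pictures are not rectified), "xyz" and "rotation" of the camera in the world. Camera axes: x right, y up, looking along -z (the intrinsics and any distortion apply to the point x, -y, -z); pixel columns grow to the right and rows downward; lengths in m; the calibration is good to about 2 mm. A picture is of the moment at which its call begins. There is no depth.
- ctrl.job_done(): hands the job in, once; it reports no verdict.
The state is a dict: "time": time; "joint_positions": joint angles; "joint_vel": joint speeds; "joint_torque": joint torques, N m; "ee_pos": TCP position; "eef_rot": TCP orientation; "force": force on the tool from outside, world axes, zero at the start; "torque": the same for the moment, N m; "gripper_width": finger opening in m.
Only numpy, scipy, OpenCV 4.12 (cv2) and the standard library are available. Lean on these libraries where they do the work, as an engineer would, in place of code of your own. Each camera call takes 0.05 s, during which the arm holds its last target.

## Working session

There is one attempt and no reset: what is moved stays moved. The work goes in short steps, Python scripts to look and compute and a shell command to move; the robot and the scene stay as the last step left them, time stands still between calls to the robot, and variables do not carry over. Pictures are saved under pics/ and viewed, and the job is handed in when it is done.

```bash
mkdir -p pics; ls; python3 - <<'E'
from cell import ctrl, optics
import cv2
print(ctrl.state())
for n in ("top","side"):
    c=optics.camera(n); cv2.imwrite(f"pics/{n}0.png",c["img"]); print(n,c["K"],c["distortion"],c["xyz"],c["rotation"])
E
```

```text
pics
{'time': 0.0, 'joint_positions': array([-1.19878205,  0.38382903,  0.04386008,  1.59954898, -0.01791585,
        1.16115619, -0.04988138]), 'joint_vel': array([-0.00126136, -0.00078564, -0.00186227, -0.00016036, -0.00126343,
        0.00168465,  0.00217792]), 'joint_torque': array([ 1.82432559e-04, -4.33452129e+01,  1.02451801e+00, -2.49518949e+01,
        1.06550448e-02,  1.14420278e-02, -2.91276464e-06]), 'ee_pos': array([0.29388015, 0.57877761, 0.24090294]), 'eef_rot': array([-2.32069995e-04,  2.32719311e-01,  9.72543109e-01, -1.25300638e-03]), 'force': array([-0.02881449,  0.06936863,  0.43886806]), 'torque': array([-0.00432197, -0.02647613, -0.02906972]), 'gripper_width': 0.08519452420710008}
top [[479.77389006   0.         324.00188546]
 [  0.         479.77389006 232.44510395]
 [  0.           0.           1.        ]] [-0.09564309  0.          0.          0.          0.        ] [0.46765123 0.08460967 0.91884743] [ 0.70698084  0.06167009 -0.05785935 -0.70215894]
side [[527.05060381   0.         310.77851392]
 [  0.         527.05060381 243.25798364]
 [  0.           0.           1.        ]] [-0.0380534  0.         0.         0.         0.       ] [0.60797312 0.86494476 0.77726351] [1.06911826e-02 5.93214541e-04 4.10458055e-01 9.11816611e-01]
```

View pics/top0.png

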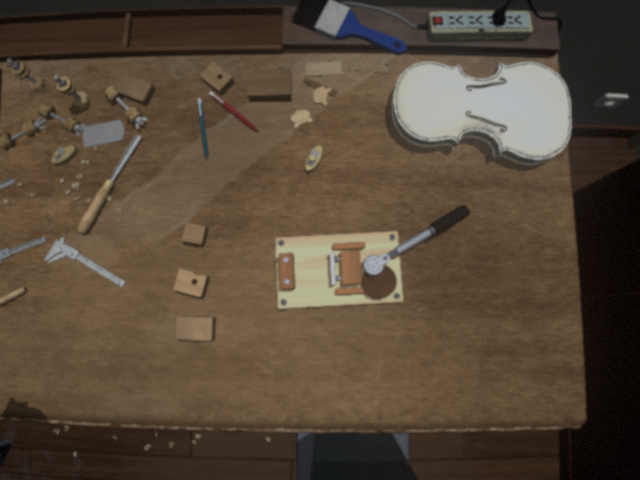

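View pics/side0.png

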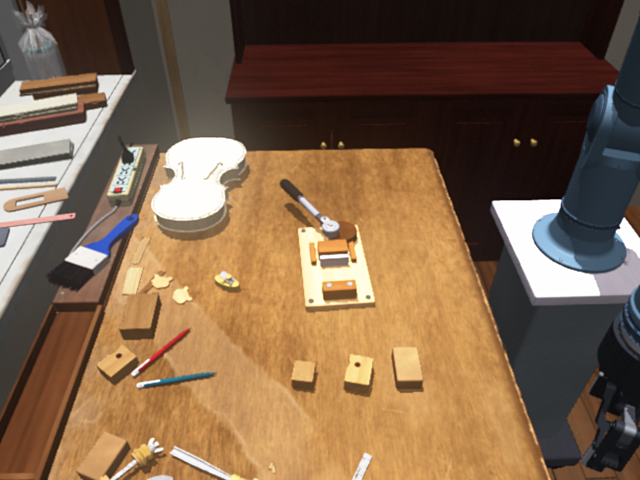

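```bash
cat > h.py <<'E'
import numpy as np, cv2
from scipy.spatial.transform import Rotation as R
from cell import ctrl, optics
def rot(q): return R.from_quat([q[1],q[2],q[3],q[0]])
def ray(c,uv):
    p=cv2.undistortPoints(np.array(uv,float).reshape(-1,1,2),np.array(c["K"]),np.array(c["distortion"])).reshape(-1,2)
    d=np.c_[p[:,0],-p[:,1],-np.ones(len(p))]
    return np.array(c["xyz"]),rot(c["rotation"]).apply(d)
def plane(c,uv,z):
    o,d=ray(c,uv); return o+d*((z-o[2])/d[:,2])[:,None]
def proj(c,P):
    P=np.atleast_2d(P); q=rot(c["rotation"]).inv().apply(P-np.array(c["xyz"])); q=q*[1,-1,-1]
    return cv2.projectPoints(q,np.zeros(3),np.zeros(3),np.array(c["K"]),np.array(c["distortion"]))[0].reshape(-1,2)
E
python3 - <<'E'
from h import *
for n,(x0,y0,w,h) in dict(top=(265,195,210,125),side=(270,170,130,140)).items():
    im=cv2.imread(f"pics/{n}0.png")[y0:y0+h,x0:x0+w]
    s=min(800/w,600/h); s=int(s); cv2.imwrite(f"pics/{n}0c.png",cv2.resize(im,None,fx=s,fy=s,interpolation=cv2.INTER_CUBIC)); print(n,s)
im=cv2.imread("pics/top0.png")[215:350,160:230]; cv2.imwrite("pics/blk0.png",cv2.resize(im,None,fx=4,fy=4,interpolation=cv2.INTER_CUBIC))
E
```

```text
top 3
side 4
```

View pics/top0c.png

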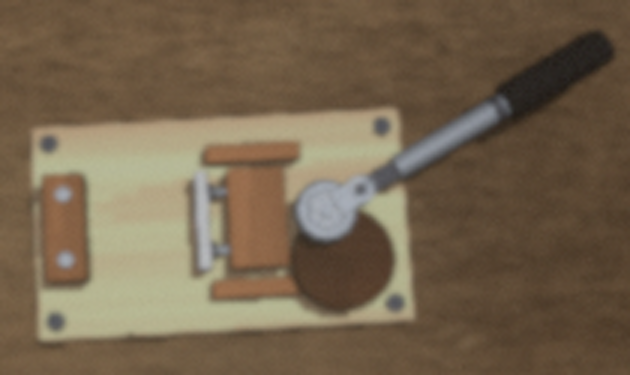

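View pics/side0c.png

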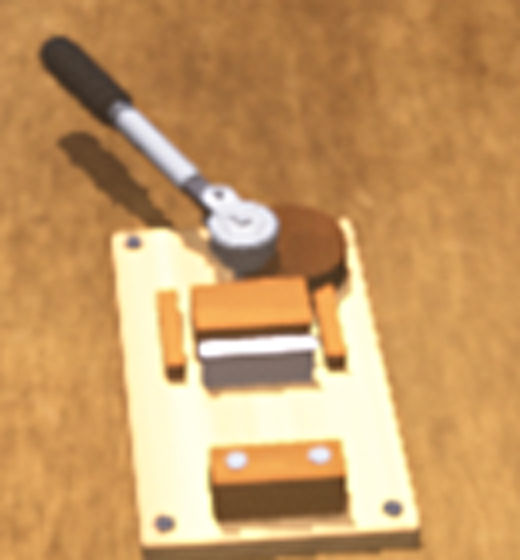

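View pics/blk0.png

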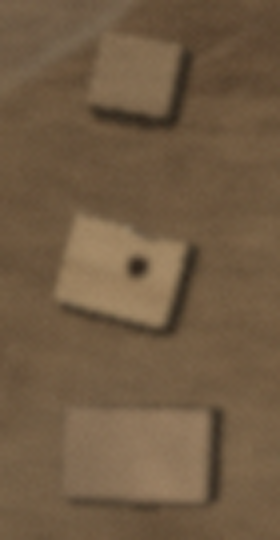

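```bash
python3 - <<'E'
from h import *
c=optics.camera("top"); s=optics.camera("side")
im=c["img"]; hsv=cv2.cvtColor(im,cv2.COLOR_BGR2HSV)
for p in [(300,250),(335,300),(182,283),(205,287),(191,330),(195,235),(230,300),(172,283),(214,283)]: print(p,hsv[p[1],p[0]])
# plate from corner clicks (crop/3)
pl=np.array([[32,128],[397,108],[413,320],[39,340]])/3+[265,195]
P=plane(c,pl,.016); print(P.round(4)); print([np.linalg.norm(P[i]-P[(i+1)%4]).round(4) for i in range(4)])
sp=np.array([[112,233],[345,220],[418,530],[143,546]])/4+[270,170]
Q=plane(s,sp,.016); print(Q.round(4)); print([np.linalg.norm(Q[i]-Q[(i+1)%4]).round(4) for i in range(4)])
# block top
b=np.array([[76,212],[190,241],[168,331],[55,299]])/4+[160,215]
B=plane(c,b,.029); print(B.round(4),B.mean(0)); print([np.linalg.norm(B[i]-B[(i+1)%4]).round(4) for i in range(4)])
E
```

```text
(300, 250) [ 32  46 183]
(335, 300) [ 28  52 182]
(182, 283) [ 16  97 150]
(205, 287) [16 99 59]
(191, 330) [ 15  87 140]
(195, 235) [ 16  94 130]
(230, 300) [ 16 103 106]
(172, 283) [ 15 108 102]
(214, 283) [ 16 108 109]
[[ 0.6112  0.1822  0.016 ]
 [ 0.6256 -0.0502  0.016 ]
 [ 0.4915 -0.058   0.016 ]
 [ 0.4777  0.1748  0.016 ]]
[np.float64(0.2329), np.float64(0.1343), np.float64(0.2333), np.float64(0.1337)]
[[ 0.6244 -0.0462  0.016 ]
 [ 0.4924 -0.0539  0.016 ]
 [ 0.477   0.1817  0.016 ]
 [ 0.61    0.1883  0.016 ]]
[np.float64(0.1322), np.float64(0.2361), np.float64(0.1331), np.float64(0.235)]
[[0.5502 0.3618 0.029 ]
 [0.5372 0.307  0.029 ]
 [0.4953 0.3155 0.029 ]
 [0.5094 0.3697 0.029 ]] [0.52300738 0.33849493 0.029     ]
[np.float64(0.0564), np.float64(0.0428), np.float64(0.056), np.float64(0.0416)]
```

```bash
cat >> h.py <<'E'
def jig_fit(c,mask,z):
    cs,_=cv2.findContours(mask,cv2.RETR_EXTERNAL,cv2.CHAIN_APPROX_NONE)
    k=max(cs,key=cv2.contourArea).reshape(-1,2)
    P=plane(c,k,z)[:,:2]
    r=cv2.minAreaRect((P*1000).astype(np.float32))
    return r,k
E
python3 - <<'E'
from h import *
c=optics.camera("top"); s=optics.camera("side")
for n,cam in(("top",c),("side",s)):
    hsv=cv2.cvtColor(cam["img"],cv2.COLOR_BGR2HSV)
    if n=="top": m=cv2.inRange(hsv,(20,20,120),(45,110,255)); roi=(265,220,150,100)
    else: 
        m=cv2.inRange(hsv,(10,20,170),(40,140,255)); roi=(285,215,100,100)
        print(hsv[270,310],hsv[290,310],hsv[302,340],hsv[270,280])
    mm=np.zeros_like(m); x,y,w,h=roi; mm[y:y+h,x:x+w]=m[y:y+h,x:x+w]
    mm=cv2.morphologyEx(mm,cv2.MORPH_CLOSE,np.ones((5,5)))
    r,k=jig_fit(cam,mm,.016); print(n,"plate",r)
    v=cam["img"].copy(); v[mm>0]=(0,0,255); cv2.imwrite(f"pics/m_{n}.png",v[y-20:y+h+20,x-20:x+w+20])
    if n=="top": m=cv2.inRange(hsv,(10,50,128),(22,125,255)); roi=(165,260,55,45)
    else: m=cv2.inRange(hsv,(10,30,190),(40,140,255)); roi=(335,345,45,50)
    mm=np.zeros_like(m); x,y,w,h=roi; mm[y:y+h,x:x+w]=m[y:y+h,x:x+w]
    r,k=jig_fit(cam,mm,.029); print(n,"block",r)
    v=cam["img"].copy(); v[mm>0]=(0,0,255); cv2.imwrite(f"pics/b_{n}.png",cv2.resize(v[y-20:y+h+20,x-20:x+w+20],None,fx=4,fy=4))
# block side view zoom
cv2.imwrite("pics/blkside.png",cv2.resize(s["img"][340:400,280:430],None,fx=5,fy=5,interpolation=cv2.INTER_CUBIC))
E
cd pics; python3 -c "
import cv2,numpy as np
a=[cv2.resize(cv2.imread(f),(390,290)) for f in ('m_top.png','m_side.png','b_top.png','b_side.png')]
cv2.imwrite('mm.png',np.vstack([np.hstack(a[:2]),np.hstack(a[2:])]))"
```

```text
top plate ((549.2723388671875, 62.78070068359375), (129.29893493652344, 236.53033447265625), 4.217869281768799)
top block ((524.2896728515625, 340.92022705078125), (54.98768615722656, 40.53400802612305), 75.34669494628906)
[ 27  42 255] [ 27  44 255] [ 20  98 248] [ 16 141 226]
side plate ((546.4456787109375, 65.49385833740234), (147.3070068359375, 240.28335571289062), 3.5886809825897217)
side block ((522.2042236328125, 341.6373596191406), (57.834327697753906, 42.256805419921875), 75.50542449951172)
```

View pics/mm.png

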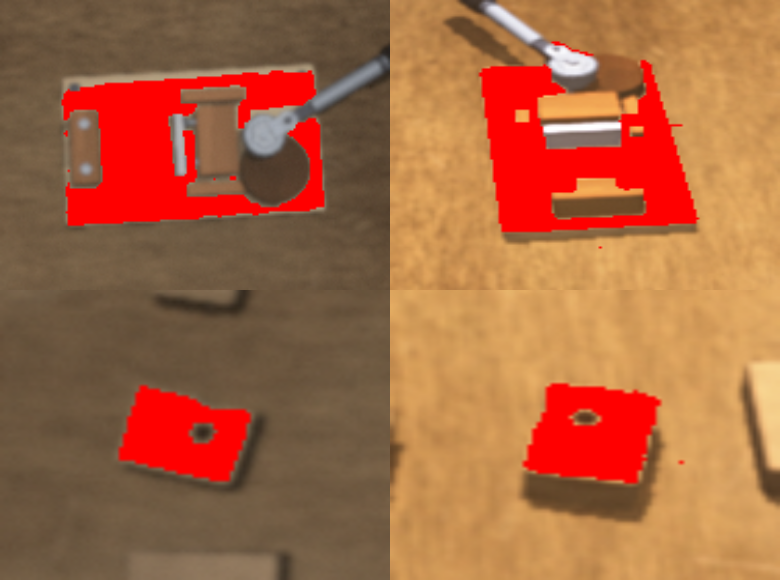

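View pics/blkside.png

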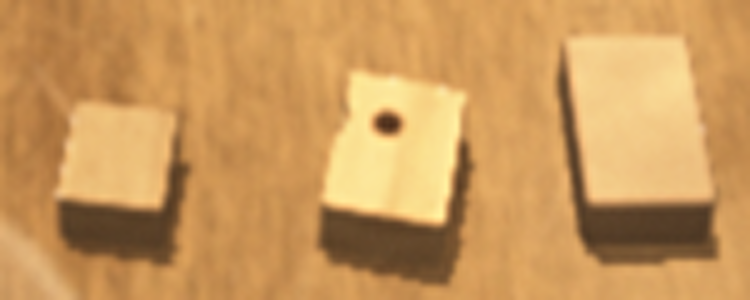

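```bash
python3 - <<'E'
from h import *
c=optics.camera("top"); s=optics.camera("side")
yaw=np.radians(3.55); C=np.array([.5512,.065]); ey=np.array([-np.sin(yaw),np.cos(yaw)]); ex=np.array([ey[1],-ey[0]])
O=C-.062*ey; print("cam axis",O)
def T(uv): return np.array(uv,float)/3+[265,195]
def S(uv): return np.array(uv,float)/4+[270,170]
def sh(n,cam,uv,z):
    p=plane(cam,uv,z)[:,:2]
    for q in p: print(n,q.round(4),"jig",((q-O)@ex).round(4),((q-O)@ey).round(4))
sh("head T",c,T([[325,210]]),.064); sh("head S",s,S([[243,224]]),.064)
sh("fence top face edge T",c,T([[86,176],[89,284]]),.046); sh("fence S",s,S([[212,483],[344,470]]),.046)
sh("pad face top T",c,T([[194,170],[200,274]]),.043); sh("pad S",s,S([[200,357],[315,350]]),.043)
sh("grip ends T",c,T([[503,105],[603,47]]),.060); sh("grip ends S",s,S([[118,110],[58,50]]),.060)
o1,d1=ray(c,T([[553,76]])); 
print(ctrl.state()["time"])
E
```

```text
cam axis [0.55503901 0.00311897]
head T [0.5552 0.0011] jig 0.0 -0.002
head S [0.554  0.0058] jig -0.0009 0.0028
fence top face edge T [0.577  0.1452] jig 0.0307 0.1405
fence top face edge T [0.5112 0.1423] jig -0.0351 0.1416
fence S [0.5766 0.1761] jig 0.0322 0.1713
fence S [0.5133 0.1694] jig -0.0314 0.1685
pad face top T [0.5815 0.0792] jig 0.0311 0.0743
pad face top T [0.5179 0.0752] jig -0.0326 0.0743
pad S [0.5793 0.0856] jig 0.0293 0.0808
pad S [0.5206 0.082 ] jig -0.0295 0.0809
grip ends T [ 0.6202 -0.1085] jig 0.0581 -0.1154
grip ends T [ 0.6568 -0.1717] jig 0.0908 -0.1808
grip ends S [ 0.6198 -0.1026] jig 0.0581 -0.1095
grip ends S [ 0.6551 -0.163 ] jig 0.0895 -0.172
0.4
```

```bash
python3 -m handwheel '{"xyz":[[-0.039,-0.014,0.015],[-0.078,-0.027,0.03],[-0.117,-0.041,0.045],[-0.156,-0.055,0.06],[-0.195,-0.068,0.075],[-0.234,-0.082,0.09],[-0.273,-0.096,0.105],[-0.312,-0.1095,0.12],[-0.312,-0.1095,0.12],[-0.312,-0.1095,0.12]],"twist":[[0,0,9.7],[0,0,19.4],[0,0,29.1],[0,0,38.8],[0,0,48.5],[0,0,58.2],[0,0,67.9],[0,0,77.6],[0,0,77.6],[0,0,77.6]],"claw":[0.064,0.064,0.064,0.064,0.064,0.064,0.064,0.064,0.064,0.064]}' 40
python3 - <<'E'
from h import *
st=ctrl.state(); print(st["time"],st["ee_pos"],st["joint_positions"].round(2),rot(st["eef_rot"]).as_matrix().round(3),st["force"])
a=[optics.camera(n)["img"][200:440,120:440] for n in("top","side")]
cv2.imwrite("pics/a1.png",cv2.resize(np.hstack(a),(800,300)))
E
```

```text
time: 1.65
ee_pos: [0.5226, 0.3413, 0.1223]
eef_rot: [-0.0, 0.791, 0.612, 0.0]
force: [-1.0, 0.7, 0.1]
gripper_width: 0.0642
1.65 [0.52261092 0.34131104 0.12228131] [-0.94  0.48  0.38  1.77 -0.22  0.93 -0.73] [[ 0.25   0.968 -0.   ]
 [ 0.968 -0.25   0.001]
 [ 0.001 -0.001 -1.   ]] [-1.04211734  0.73912506  0.12816605]
```

View pics/a1.png

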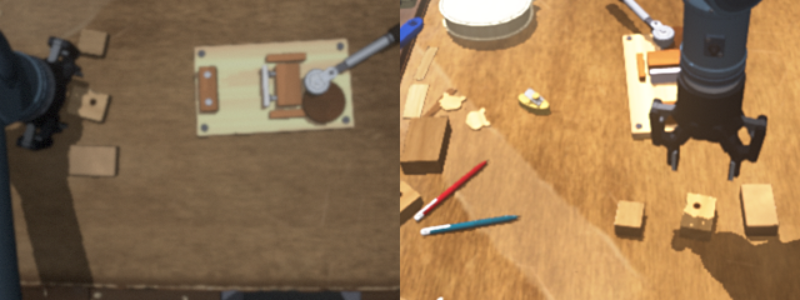

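```bash
python3 -m handwheel '{"xyz":[[0,0,0.03],[0,0,0.06],[0,0,0.072],[0,0,0.072]],"twist":[[0,0,0],[0,0,0],[0,0,0],[0,0,0]],"claw":[0.064,0.064,0.064,0.064]}'
python3 - <<'E'
from h import *
s=optics.camera("side"); st=ctrl.state(); im=s["img"].copy()
p=st["ee_pos"]; M=rot(st["eef_rot"]).as_matrix()
for dy in(-.032,0,.032):
    u=proj(s,p+M@np.array([0,dy,.005]))[0]; cv2.circle(im,tuple(int(v) for v in u.round()),1,(0,0,255),-1)
cv2.imwrite("pics/a2.png",cv2.resize(im[280:420,260:460],None,fx=4,fy=4,interpolation=cv2.INTER_CUBIC))
E
```

```text
time: 2.25
ee_pos: [0.5218, 0.3415, 0.0498]
eef_rot: [-0.0, 0.79, 0.613, -0.001]
force: [-0.2, 0.2, 0.1]
gripper_width: 0.0641
```

View pics/a2.png

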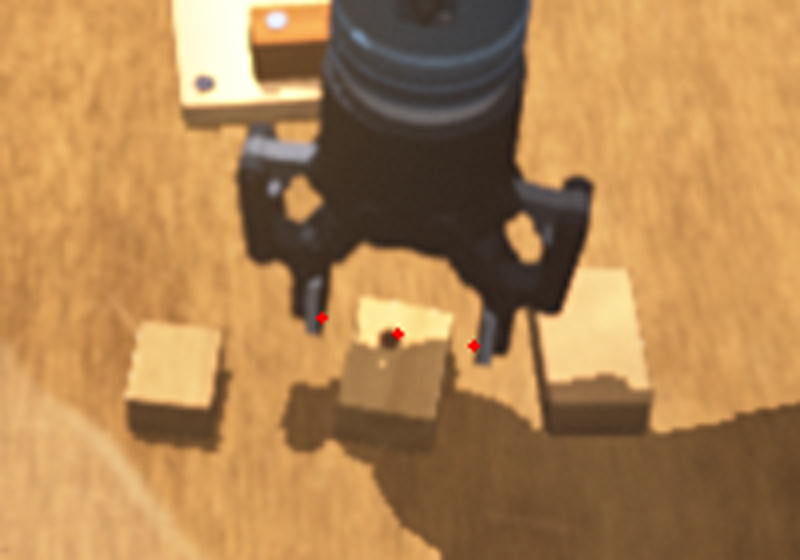

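```bash
python3 -m handwheel '{"xyz":[[0,0,0],[0,0,0.012],[0,0,0.022],[0,0,0.030],[0,0,0.032],[0,0,0.032]],"twist":[[0,0,0],[0,0,0],[0,0,0],[0,0,0],[0,0,0],[0,0,0]],"claw":[0.054,0.054,0.054,0.054,0.054,0.054]}' 40
python3 - <<'E'
from h import *
s=optics.camera("side"); im=s["img"]
cv2.imwrite("pics/a3.png",cv2.resize(im[280:420,260:460],None,fx=4,fy=4,interpolation=cv2.INTER_CUBIC))
E
```

```text
time: 3.05
ee_pos: [0.5228, 0.3406, 0.0179]
eef_rot: [0.0, 0.791, 0.612, -0.0]
force: [-0.2, 0.7, 0.3]
gripper_width: 0.0541
```

View pics/a3.png

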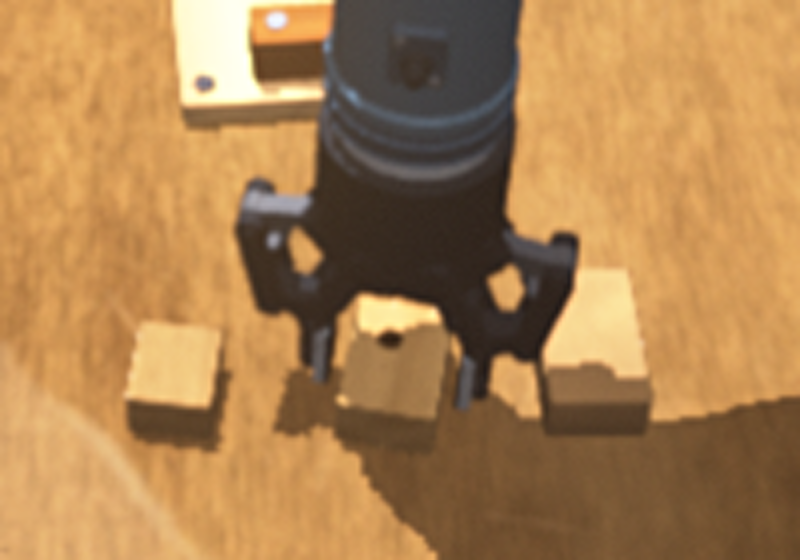

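```bash
python3 -m handwheel '{"xyz":[[0,0,0],[0,0,0],[0,0,0],[0,0,0]],"twist":[[0,0,0],[0,0,0],[0,0,0],[0,0,0]],"claw":[0.036,0.036,0.036,0.036]}' 40
python3 -m handwheel '{"xyz":[[0,0,-0.02],[0,0,-0.05],[0,0,-0.08],[0,0,-0.1],[0,0,-0.1]],"twist":[[0,0,0],[0,0,0],[0,0,0],[0,0,0],[0,0,0]],"claw":[0.036,0.036,0.036,0.036,0.036]}' 40
python3 - <<'E'
from h import *
st=ctrl.state(); print(st["ee_pos"],rot(st["eef_rot"]).as_matrix().round(4).tolist())
yaw=np.radians(3.55); O=np.array([.555,.0031]); ey=np.array([-np.sin(yaw),np.cos(yaw)])
t=O+.111*ey; print("target",t)
M=rot(st["eef_rot"]).as_matrix(); d=np.array([*(t-st["ee_pos"][:2]),0]); print(M.T@d)
s=optics.camera("side"); im=s["img"]
cv2.imwrite("pics/a4.png",cv2.resize(im[200:420,260:460],None,fx=3,fy=2.7,interpolation=cv2.INTER_CUBIC))
E
```

```text
time: 3.6
ee_pos: [0.5234, 0.341, 0.0188]
eef_rot: [0.0, 0.791, 0.612, 0.001]
force: [-0.0, 0.2, 2.3]
gripper_width: 0.0413
time: 4.22
ee_pos: [0.5241, 0.3415, 0.1206]
eef_rot: [-0.0, 0.791, 0.612, 0.002]
force: [1.1, 0.2, -0.7]
gripper_width: 0.0413
[0.52414599 0.34153343 0.12062965] [[0.2507, 0.968, 0.0033], [0.968, -0.2508, 0.0028], [0.0036, 0.0024, -1.0]]
target [0.54812693 0.11388701]
[-0.21435946  0.08029746 -0.00056744]
```

View pics/a4.png

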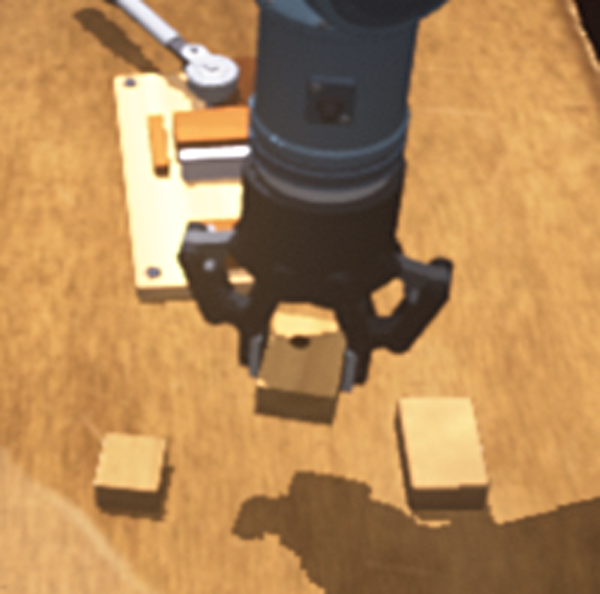

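```bash
python3 -m handwheel '{"xyz":[[-0.035,0.013,0],[-0.08,0.03,0],[-0.125,0.047,0],[-0.17,0.064,0],[-0.2,0.075,0],[-0.214,0.08,0],[-0.214,0.08,0.02],[-0.214,0.08,0.045],[-0.214,0.08,0.045],[-0.214,0.08,0.045]],"twist":[[0,0,-3],[0,0,-7],[0,0,-11],[0,0,-15],[0,0,-18],[0,0,-18],[0,0,-18],[0,0,-18],[0,0,-18],[0,0,-18]],"claw":[0.036,0.036,0.036,0.036,0.036,0.036,0.036,0.036,0.036,0.036]}' 40
cat > look.py <<'E'
from h import *
import sys
st=ctrl.state(); print(st["time"],st["ee_pos"],rot(st["eef_rot"]).as_matrix().round(4).tolist(),st["joint_positions"].round(2),st["force"].round(2))
for n,(x,y,w,h) in dict(top=(265,195,200,130),side=(250,160,180,160)).items():
    im=optics.camera(n)["img"]; cv2.imwrite(f"pics/{sys.argv[1]}_{n}.png",cv2.resize(im[y:y+h,x:x+w],None,fx=3,fy=3,interpolation=cv2.INTER_CUBIC))
E
python3 look.py b1
```

```text
time: 5.52
ee_pos: [0.5467, 0.1144, 0.0733]
eef_rot: [-0.0, 0.685, 0.729, 0.0]
force: [1.0, 0.8, 0.4]
gripper_width: 0.0415
5.525 [0.54673876 0.11441848 0.07333985] [[-0.0618, 0.9981, -0.0001], [0.9981, 0.0618, 0.0002], [0.0002, -0.0001, -1.0]] [-0.58  0.45  0.36  1.96 -0.22  0.78 -0.04] [1.02 0.77 0.39]
```

View pics/b1_top.png

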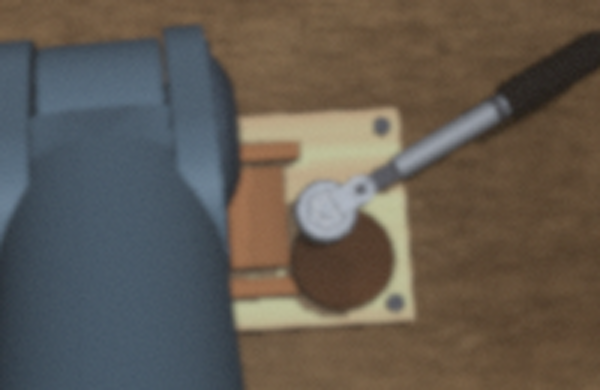

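View pics/b1_side.png

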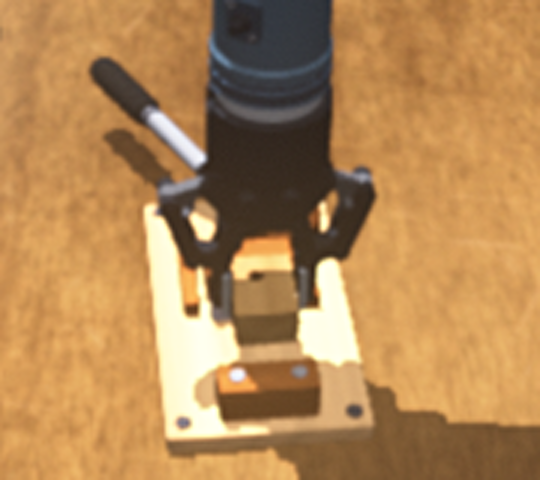

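```bash
cat > m.py <<'E'
from h import *
s=optics.camera("side")
yaw=np.radians(3.55); O=np.array([.555,.0031]); ey=np.array([-np.sin(yaw),np.cos(yaw)]); ex=np.array([ey[1],-ey[0]])
def sh(n,uv,z):
    p=plane(s,np.array(uv,float)/3+[250,160],z)[:,:2]
    for q in p: print(n,"jig mm",((q-O)@ex*1e3).round(1),((q-O)@ey*1e3).round(1))
E
python3 - <<'E'
from m import *
sh("blk top front",[[233,306],[299,302]],.084); sh("blk bot front",[[236,345],[298,341]],.055)
sh("fence outer top",[[219,394],[320,385]],.046)
sh("fence inner top",[[217,368],[317,362]],.046)
E
```

```text
blk top front jig mm 19.8 133.1
blk top front jig mm -22.4 133.2
blk bot front jig mm 18.1 139.2
blk bot front jig mm -22.2 139.2
fence outer top jig mm 32.4 172.8
fence outer top jig mm -32.3 170.8
fence inner top jig mm 31.4 150.0
fence inner top jig mm -33.4 150.4
```

```bash
python3 -m handwheel '{"xyz":[[0,0.0012,0.004],[0,0.0012,0.008],[0,0.0012,0.008]],"twist":[[0,0,0],[0,0,0],[0,0,0]],"claw":[0.036,0.036,0.036]}' 40
python3 - <<'E'
from h import *
im=optics.camera("side")["img"]; cv2.imwrite("pics/b2.png",cv2.resize(im[230:320,300:380],None,fx=6,fy=6,interpolation=cv2.INTER_CUBIC))
E
```

```text
time: 6.05
ee_pos: [0.5475, 0.1134, 0.0648]
eef_rot: [-0.0, 0.685, 0.728, -0.0]
force: [-0.2, -0.2, -1.0]
gripper_width: 0.0413
```

View pics/b2.png

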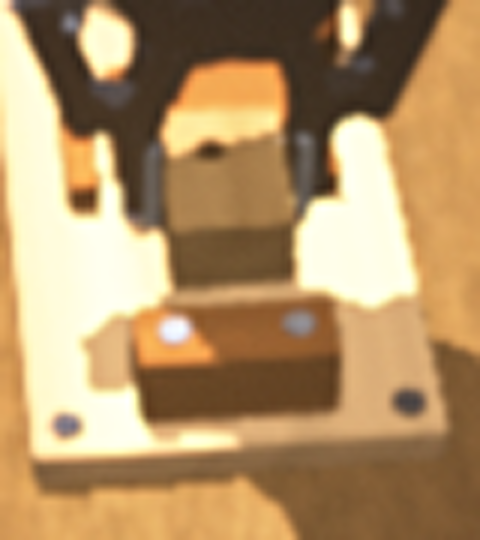

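```bash
python3 - <<'E'
from m import *
def A(n,uv,z): sh(n,(np.array(uv,float)/6+[300,230]-[250,160])*3,z)
zb=.0648-.0183
A("blk top",[[167,229],[296,226]],zb+.029); A("blk bot",[[175,286],[293,283]],zb)
A("fence outer top",[[135,364],[340,354]],.046); A("fence inner",[[133,313],[335,300]],.046); A("fence outer bot",[[147,422],[337,407]],.016)
A("plate far edge",[[33,460],[447,432]],.016)
E
```

```text
blk top jig mm 20.3 141.2
blk top jig mm -20.7 143.5
blk bot jig mm 16.9 138.2
blk bot jig mm -21.4 140.2
fence outer top jig mm 33.2 171.0
fence outer top jig mm -32.0 172.5
fence inner jig mm 31.6 148.6
fence inner jig mm -33.9 148.6
fence outer bot jig mm 28.9 168.8
fence outer bot jig mm -33.3 167.8
plate far edge jig mm 66.8 181.9
plate far edge jig mm -67.0 181.8
```

```bash
python3 -m handwheel '{"xyz":[[0,0.0005,0.01],[0,0.0005,0.018],[0,0.0005,0.024],[0,0.0005,0.027],[0,0.0005,0.027]],"twist":[[0,0,0],[0,0,0],[0,0,0],[0,0,0],[0,0,0]],"claw":[0.036,0.036,0.036,0.036,0.036]}' 40
python3 -m handwheel '{"xyz":[[0,0,0.001],[0,0,0.002],[0,0,0.002]],"twist":[[0,0,0],[0,0,0],[0,0,0]],"claw":[0.036,0.036,0.036]}' 40
python3 look.py b3
python3 - <<'E'
from h import *
im=optics.camera("side")["img"]; cv2.imwrite("pics/b3.png",cv2.resize(im[230:320,300:380],None,fx=6,fy=6,interpolation=cv2.INTER_CUBIC))
E
```

```text
time: 6.78
ee_pos: [0.5482, 0.1135, 0.0379]
eef_rot: [-0.0, 0.685, 0.728, -0.0]
force: [-1.1, -0.5, 0.4]
gripper_width: 0.0417
time: 7.15
ee_pos: [0.5484, 0.1136, 0.0363]
eef_rot: [0.0, 0.685, 0.728, 0.0]
force: [-0.1, -0.6, -0.7]
gripper_width: 0.0412
7.15 [0.54841612 0.11363127 0.03633852] [[-0.0608, 0.9982, 0.0001], [0.9982, 0.0608, 0.0001], [0.0001, 0.0001, -1.0]] [-0.56  0.51  0.34  1.96 -0.25  0.71 -0.01] [-0.11 -0.6  -0.67]
```

View pics/b3.png

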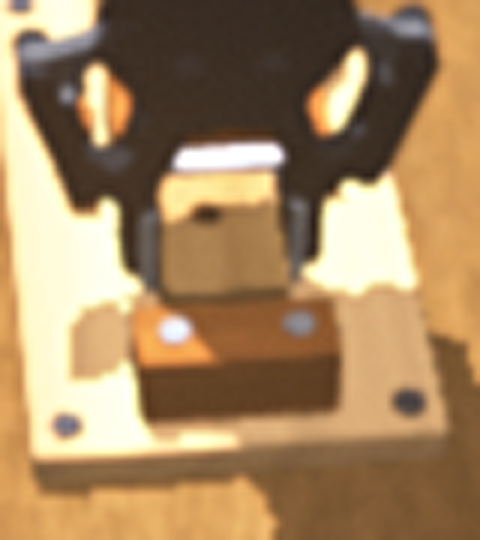

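```bash
python3 - <<'E'
from m import *
def A(n,uv,z): sh(n,(np.array(uv,float)/6+[300,230]-[250,160])*3,z)
A("blk top front",[[160,297],[290,292]],.0455); A("blk top side mid",[[163,240],[281,235]],.0455)
A("fence outer top",[[135,364],[340,354]],.046); A("fence inner",[[133,313],[335,300]],.046)
A("pad top front",[[174,167],[285,163]],.043)
E
```

```text
blk top front jig mm 22.2 141.7
blk top front jig mm -20.0 143.2
blk top side mid jig mm 18.4 115.6
blk top side mid jig mm -20.6 116.8
fence outer top jig mm 33.2 171.0
fence outer top jig mm -32.0 172.5
fence inner jig mm 31.6 148.6
fence inner jig mm -33.9 148.6
pad top front jig mm 10.7 78.3
pad top front jig mm -27.1 79.7
```

```bash
python3 -m handwheel '{"xyz":[[0,0,0.001],[0,0,0.0015],[0,0,0.0015]],"twist":[[0,0,0],[0,0,0],[0,0,0]],"claw":[0.036,0.036,0.036]}' 40
python3 -m handwheel '{"xyz":[[0,0,0.0005],[0,0,0.0005]],"twist":[[0,0,0],[0,0,0]],"claw":[0.036,0.036]}' 40
```

```text
time: 7.72
ee_pos: [0.5484, 0.1136, 0.0348]
eef_rot: [-0.0, 0.685, 0.728, -0.0]
force: [-1.3, -0.1, -0.0]
gripper_width: 0.0413
time: 7.98
ee_pos: [0.5484, 0.1136, 0.0347]
eef_rot: [-0.0, 0.685, 0.728, -0.0]
force: [-1.8, -0.9, 5.7]
gripper_width: 0.0416
```

```bash
python3 -m handwheel '{"xyz":[[0,0,0],[0,0,0],[0,0,0],[0,0,-0.02],[0,0,-0.05],[0,0,-0.08],[0,0,-0.1],[0,0,-0.1]],"twist":[[0,0,0],[0,0,0],[0,0,0],[0,0,0],[0,0,0],[0,0,0],[0,0,0],[0,0,0]],"claw":[0.055,0.055,0.055,0.055,0.055,0.055,0.055,0.055]}' 40
python3 look.py c1
```

```text
time: 8.98
ee_pos: [0.5506, 0.114, 0.1374]
eef_rot: [0.001, 0.685, 0.728, 0.003]
force: [-0.3, -0.6, -0.1]
gripper_width: 0.055
8.975 [0.55055477 0.11400203 0.13739334] [[-0.0605, 0.9982, 0.0058], [0.9982, 0.0605, 0.0022], [0.0019, 0.0059, -1.0]] [-0.61  0.35  0.39  1.92 -0.17  0.89 -0.07] [-0.34 -0.6  -0.11]
```

View pics/c1_side.png

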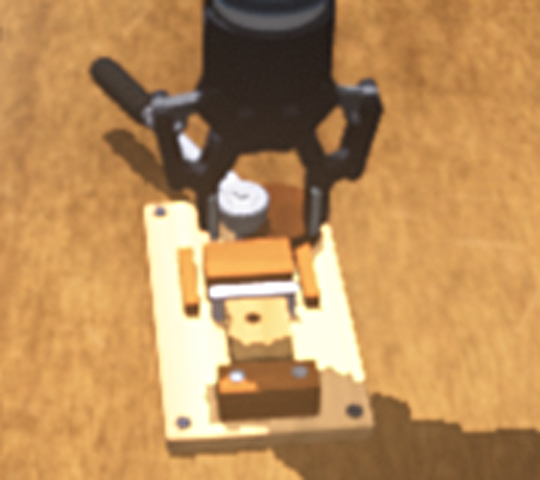

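```bash
python3 -m handwheel '{"xyz":[[-0.034,0.016,0],[-0.067,0.032,0],[-0.1,0.048,0],[-0.134,0.064,0],[-0.168,0.08,0],[-0.2,0.096,0],[-0.235,0.1125,0],[-0.235,0.1125,0],[-0.235,0.1125,0]],"twist":[[0,0,9],[0,0,18],[0,0,27],[0,0,36],[0,0,45],[0,0,54],[0,0,62.8],[0,0,62.8],[0,0,62.8]],"claw":[0,0,0,0,0,0,0,0,0]}' 40
python3 look.py c2
```

```text
time: 10.2
ee_pos: [0.6739, -0.1133, 0.1327]
eef_rot: [-0.001, 0.964, 0.265, -0.001]
force: [0.4, 0.8, -0.3]
gripper_width: 0.0002
10.2 [ 0.67391807 -0.11331627  0.13267543] [[0.8595, 0.5111, -0.003], [0.5111, -0.8595, 0.0009], [-0.0021, -0.0023, -1.0]] [-0.35  0.63  0.64  1.62 -0.42  1.04 -0.62] [ 0.44  0.78 -0.33]
```

View pics/c2_side.png

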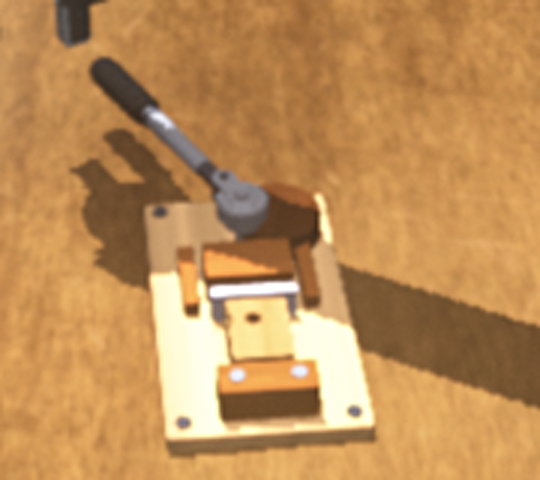

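View pics/c2_top.png

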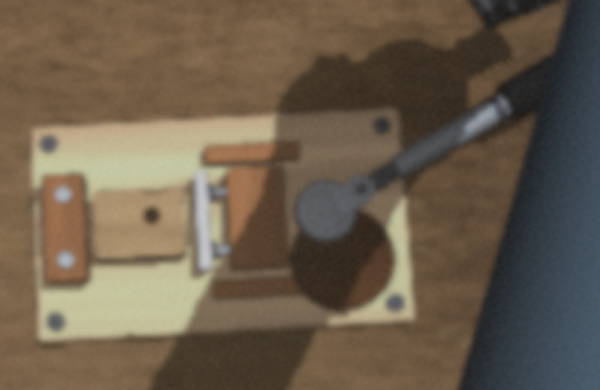

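```bash
python3 -m handwheel '{"xyz":[[0,0,0.03],[0,0,0.06],[0,0,0.08],[0,0,0.083],[0,0,0.083]],"twist":[[0,0,0],[0,0,0],[0,0,0],[0,0,0],[0,0,0]],"claw":[0,0,0,0,0]}' 40
python3 look.py d1
python3 - <<'E'
from h import *
for i in range(4): print(ctrl.state()["force"].round(2))
E
```

```text
time: 10.92
ee_pos: [0.6755, -0.114, 0.0519]
eef_rot: [0.0, 0.964, 0.265, 0.0]
force: [-0.2, 0.4, 0.1]
gripper_width: 0.0
10.925 [ 0.67547118 -0.11400845  0.05188704] [[0.8597, 0.5107, 0.0009], [0.5107, -0.8597, -0.0001], [0.0007, 0.0006, -1.0]] [-0.32  0.73  0.59  1.65 -0.49  0.91 -0.58] [-0.2   0.35  0.11]
[-0.02 -0.55 -0.54]
[-0.02 -0.55 -0.54]
[-0.02 -0.55 -0.54]
[-0.02 -0.55 -0.54]
```

View pics/d1_side.png

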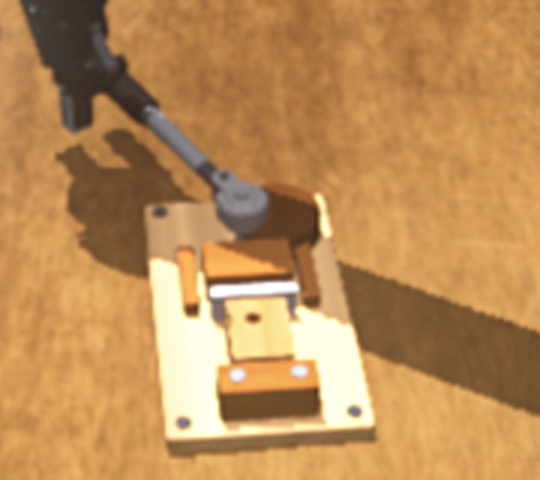

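```bash
python3 -m handwheel '{"xyz":[[-0.006,0,0],[-0.012,0,0],[-0.012,0,0]],"twist":[[0,0,0],[0,0,0],[0,0,0]],"claw":[0,0,0]}'
for i in 1 ; do python3 -m handwheel '{"xyz":[[-0.004,0,0],[-0.004,0,0]],"twist":[[0,0,0],[0,0,0]],"claw":[0,0]}'; done
python3 -m handwheel '{"xyz":[[-0.004,0,0],[-0.004,0,0]],"twist":[[0,0,0],[0,0,0]],"claw":[0,0]}'
```

```text
time: 11.4
ee_pos: [0.6638, -0.1213, 0.0515]
eef_rot: [0.0, 0.965, 0.264, -0.0]
force: [0.4, -0.4, -0.2]
gripper_width: -0.0001
time: 11.65
ee_pos: [0.6608, -0.1226, 0.0512]
eef_rot: [-0.0, 0.964, 0.264, -0.0]
force: [-0.3, 0.7, 0.8]
gripper_width: -0.0
time: 11.9
ee_pos: [0.6574, -0.1246, 0.0512]
eef_rot: [-0.0, 0.964, 0.264, -0.0]
force: [0.2, -1.0, -1.4]
gripper_width: 0.0003
```

```bash

python3 -m handwheel '{"xyz":[[-0.0043,-0.0001,0],[-0.0043,-0.0001,0]],"twist":[[0,0,1.5],[0,0,1.5]],"claw":[0,0]}'|grep -E "ee_pos|force"
python3 -m handwheel '{"xyz":[[-0.0043,-0.0001,0],[-0.0043,-0.0001,0]],"twist":[[0,0,1.5],[0,0,1.5]],"claw":[0,0]}'|grep -E "ee_pos|force"
python3 look.py e1
```

```text
ee_pos: [0.6537, -0.1268, 0.0513]
force: [1.4, 0.6, 0.1]
ee_pos: [0.6497, -0.1288, 0.0512]
force: [0.5, 0.0, 0.5]
12.4 [ 0.64965992 -0.12883014  0.05120828] [[0.886, 0.4638, -0.0007], [0.4638, -0.886, -0.0002], [-0.0007, -0.0002, -1.0]] [-0.31  0.7   0.61  1.71 -0.49  0.89 -0.59] [0.46 0.03 0.49]
```

View pics/e1_side.png

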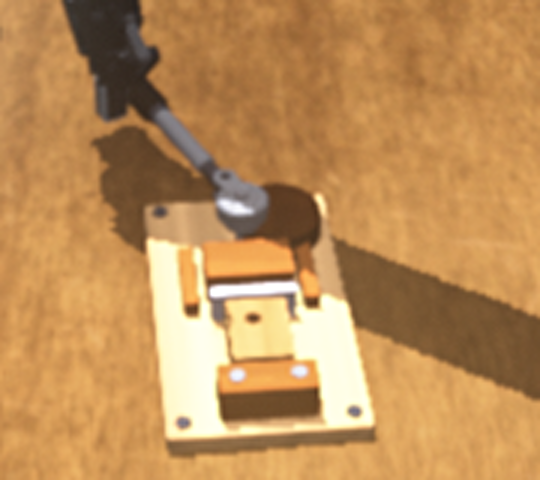

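```bash
cat > f.py <<'E'
from h import *
st=ctrl.state(); O=np.array([.555,.0031]); p=st["ee_pos"]; d=p[:2]-O; M=rot(st["eef_rot"]).as_matrix()
r=np.hypot(*d); th=np.degrees(np.arctan2(d[1],d[0]))
print("t%.2f r%.4f th%.2f z%.4f tooly%.1f  push %.2f rad %.2f fz %.2f  xyz %s"%(st["time"],r,th,p[2],np.degrees(np.arctan2(M[1,1],M[0,1])),st["force"]@M[:,0],st["force"]@M[:,1],st["force"][2],p.round(4)))
E
python3 f.py
python3 -m handwheel '{"xyz":[[-0.0043,-0.0001,0],[-0.0043,-0.0001,0]],"twist":[[0,0,1.5],[0,0,1.5]],"claw":[0,0]}'>/dev/null; python3 f.py
python3 -m handwheel '{"xyz":[[-0.0043,-0.0001,0],[-0.0043,-0.0001,0]],"twist":[[0,0,1.5],[0,0,1.5]],"claw":[0,0]}'>/dev/null; python3 f.py
python3 -m handwheel '{"xyz":[[-0.0043,-0.0001,0],[-0.0043,-0.0001,0]],"twist":[[0,0,1.5],[0,0,1.5]],"claw":[0,0]}'>/dev/null; python3 f.py
python3 look.py e2
```

```text
t12.50 r0.1623 th-54.22 z0.0512 tooly-62.3  push -0.25 rad 0.14 fz 0.60  xyz [ 0.6499 -0.1286  0.0512]
t12.75 r0.1617 th-55.81 z0.0512 tooly-63.9  push -0.55 rad 0.70 fz -0.33  xyz [ 0.6458 -0.1307  0.0512]
t13.00 r0.1611 th-57.36 z0.0512 tooly-65.4  push 0.45 rad 0.55 fz -0.37  xyz [ 0.6419 -0.1326  0.0512]
t13.25 r0.1605 th-58.43 z0.0515 tooly-66.8  push 2.37 rad 0.19 fz 1.12  xyz [ 0.639  -0.1336  0.0515]
13.25 [ 0.63903396 -0.13364675  0.05152861] [[0.9194, 0.3934, 0.0014], [0.3934, -0.9194, 0.0002], [0.0013, 0.0004, -1.0]] [-0.32  0.69  0.63  1.74 -0.51  0.88 -0.64] [2.25 0.76 1.12]
```

View pics/e2_side.png

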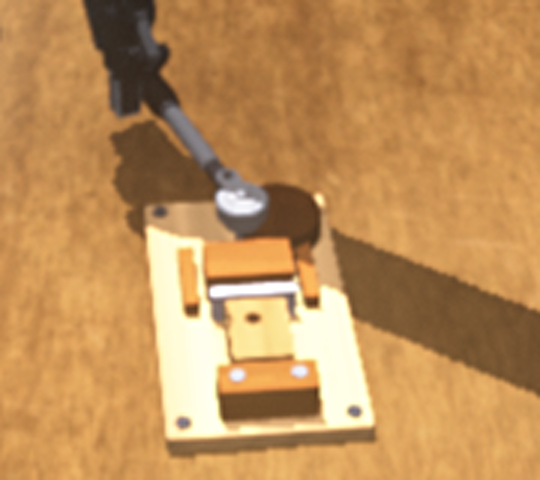

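```bash

python3 -m handwheel '{"xyz":[[-0.0043,0.001,0],[-0.0043,0.001,0]],"twist":[[0,0,1.5],[0,0,1.5]],"claw":[0,0]}'>/dev/null; python3 f.py
python3 -m handwheel '{"xyz":[[-0.0043,0.001,0],[-0.0043,0.001,0]],"twist":[[0,0,1.5],[0,0,1.5]],"claw":[0,0]}'>/dev/null; python3 f.py
python3 -m handwheel '{"xyz":[[-0.0043,0.001,0],[-0.0043,0.001,0]],"twist":[[0,0,1.5],[0,0,1.5]],"claw":[0,0]}'>/dev/null; python3 f.py
```

```text
t13.60 r0.1606 th-59.04 z0.0519 tooly-68.3  push 5.84 rad -0.04 fz -1.15  xyz [ 0.6376 -0.1346  0.0519]
t13.85 r0.1606 th-60.30 z0.0520 tooly-69.8  push 6.77 rad -0.22 fz -1.90  xyz [ 0.6346 -0.1364  0.052 ]
t14.10 r0.1607 th-61.84 z0.0519 tooly-71.3  push 6.65 rad -1.25 fz -1.18  xyz [ 0.6309 -0.1386  0.0519]
```

```bash

python3 -m handwheel '{"xyz":[[-0.0043,0.0015,0],[-0.0043,0.0015,0]],"twist":[[0,0,1.5],[0,0,1.5]],"claw":[0,0]}'>/dev/null; python3 f.py
python3 -m handwheel '{"xyz":[[-0.0043,0.0015,0],[-0.0043,0.0015,0]],"twist":[[0,0,1.5],[0,0,1.5]],"claw":[0,0]}'>/dev/null; python3 f.py
python3 -m handwheel '{"xyz":[[-0.0043,0.0015,0],[-0.0043,0.0015,0]],"twist":[[0,0,1.5],[0,0,1.5]],"claw":[0,0]}'>/dev/null; python3 f.py
python3 -m handwheel '{"xyz":[[-0.0043,0.0015,0],[-0.0043,0.0015,0]],"twist":[[0,0,1.5],[0,0,1.5]],"claw":[0,0]}'>/dev/null; python3 f.py
python3 look.py e3
```

```text
t14.35 r0.1608 th-63.39 z0.0518 tooly-72.7  push 6.53 rad -2.60 fz -1.37  xyz [ 0.627  -0.1407  0.0518]
t14.60 r0.1610 th-64.94 z0.0516 tooly-74.2  push 6.37 rad -3.30 fz -1.25  xyz [ 0.6232 -0.1427  0.0516]
t14.85 r0.1612 th-66.46 z0.0514 tooly-75.7  push 6.70 rad -4.59 fz -1.44  xyz [ 0.6194 -0.1447  0.0514]
t15.10 r0.1619 th-68.02 z0.0514 tooly-77.2  push 6.46 rad -4.64 fz -1.31  xyz [ 0.6156 -0.147   0.0514]
15.1 [ 0.61558574 -0.1470142   0.05139439] [[0.9751, 0.2216, 0.0037], [0.2216, -0.9751, 0.0057], [0.0049, -0.0047, -1.0]] [-0.34  0.67  0.67  1.79 -0.54  0.87 -0.76] [ 5.28  5.96 -1.31]
```

View pics/e3_side.png

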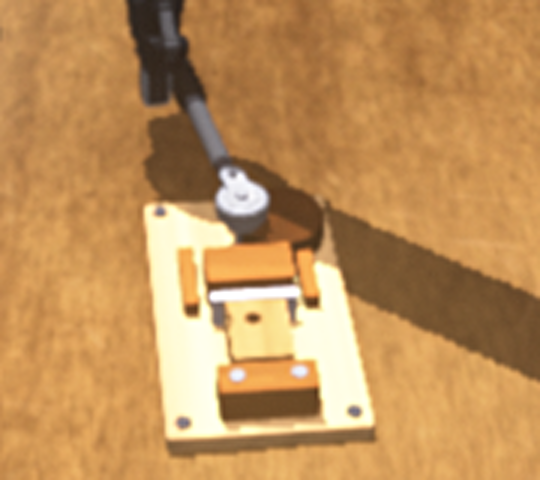

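View pics/e3_top.png

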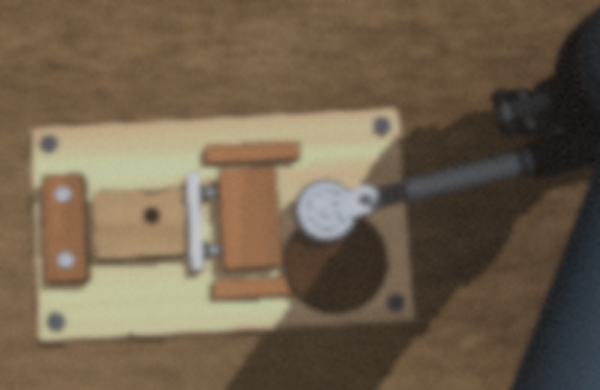

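```bash

python3 -m handwheel '{"xyz":[[-0.0043,0,0],[-0.0043,0,0]],"twist":[[0,0,1.5],[0,0,1.5]],"claw":[0,0]}'>/dev/null; python3 f.py
python3 -m handwheel '{"xyz":[[-0.0043,0.0003,0],[-0.0043,0.0003,0]],"twist":[[0,0,1.5],[0,0,1.5]],"claw":[0,0]}'>/dev/null; python3 f.py
python3 -m handwheel '{"xyz":[[-0.0043,0.0003,0],[-0.0043,0.0003,0]],"twist":[[0,0,1.5],[0,0,1.5]],"claw":[0,0]}'>/dev/null; python3 f.py
```

```text
t15.45 r0.1618 th-69.51 z0.0516 tooly-78.7  push 6.38 rad -4.66 fz -2.05  xyz [ 0.6116 -0.1485  0.0516]
t15.70 r0.1618 th-71.04 z0.0516 tooly-80.2  push 6.79 rad -2.83 fz -1.35  xyz [ 0.6076 -0.1499  0.0516]
t15.95 r0.1618 th-72.55 z0.0517 tooly-81.7  push 6.48 rad -3.06 fz -1.41  xyz [ 0.6035 -0.1512  0.0517]
```

```bash

python3 -m handwheel '{"xyz":[[-0.0043,0.0002,0],[-0.0043,0.0002,0]],"twist":[[0,0,1.5],[0,0,1.5]],"claw":[0,0]}'>/dev/null; python3 f.py
python3 -m handwheel '{"xyz":[[-0.0043,0.0002,0],[-0.0043,0.0002,0]],"twist":[[0,0,1.5],[0,0,1.5]],"claw":[0,0]}'>/dev/null; python3 f.py
python3 look.py e4
```

```text
t16.20 r0.1617 th-74.06 z0.0518 tooly-83.2  push 7.79 rad -3.11 fz -1.66  xyz [ 0.5994 -0.1524  0.0518]
t16.45 r0.1617 th-75.59 z0.0519 tooly-84.7  push 6.29 rad -2.87 fz -1.23  xyz [ 0.5952 -0.1535  0.0519]
16.45 [ 0.59524436 -0.15351809  0.05188127] [[0.9958, 0.0917, 0.0058], [0.0917, -0.9958, 0.0028], [0.006, -0.0023, -1.0]] [-0.36  0.66  0.71  1.84 -0.56  0.85 -0.85] [ 6.01  3.44 -1.23]
```

View pics/e4_top.png

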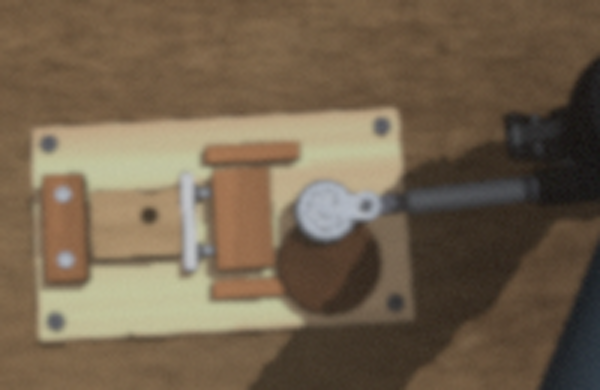

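```bash

python3 -m handwheel '{"xyz":[[-0.003,0.0002,0],[-0.003,0.0002,0]],"twist":[[0,0,1],[0,0,1]],"claw":[0,0]}'>/dev/null; python3 f.py
python3 -m handwheel '{"xyz":[[-0.003,0.0002,0],[-0.003,0.0002,0]],"twist":[[0,0,1],[0,0,1]],"claw":[0,0]}'>/dev/null; python3 f.py
python3 -m handwheel '{"xyz":[[-0.003,0.0002,0],[-0.003,0.0002,0]],"twist":[[0,0,1],[0,0,1]],"claw":[0,0]}'>/dev/null; python3 f.py
python3 -m handwheel '{"xyz":[[-0.003,0.0002,0],[-0.003,0.0002,0]],"twist":[[0,0,1],[0,0,1]],"claw":[0,0]}'>/dev/null; python3 f.py
```

```text
t16.80 r0.1617 th-76.57 z0.0520 tooly-85.7  push 6.05 rad -2.02 fz -1.80  xyz [ 0.5925 -0.1541  0.052 ]
t17.05 r0.1617 th-77.63 z0.0520 tooly-86.7  push 5.84 rad -2.69 fz -1.60  xyz [ 0.5896 -0.1548  0.052 ]
t17.30 r0.1616 th-78.71 z0.0520 tooly-87.7  push 7.00 rad -2.43 fz -2.32  xyz [ 0.5867 -0.1554  0.052 ]
t17.55 r0.1616 th-79.75 z0.0521 tooly-88.8  push 6.31 rad -2.27 fz -3.01  xyz [ 0.5838 -0.1559  0.0521]
```

```bash

python3 -m handwheel '{"xyz":[[-0.003,0.0003,0],[-0.003,0.0003,0]],"twist":[[0,0,1],[0,0,1]],"claw":[0,0]}'>/dev/null; python3 f.py
python3 -m handwheel '{"xyz":[[-0.003,0.0003,0],[-0.003,0.0003,0]],"twist":[[0,0,1],[0,0,1]],"claw":[0,0]}'>/dev/null; python3 f.py
python3 -m handwheel '{"xyz":[[-0.003,0.0003,0],[-0.003,0.0003,0]],"twist":[[0,0,1],[0,0,1]],"claw":[0,0]}'>/dev/null; python3 f.py
python3 -m handwheel '{"xyz":[[-0.003,0.0003,0],[-0.003,0.0003,0]],"twist":[[0,0,1],[0,0,1]],"claw":[0,0]}'>/dev/null; python3 f.py
python3 look.py e5
```

```text
t17.80 r0.1616 th-80.82 z0.0521 tooly-89.8  push 6.49 rad -2.16 fz -2.70  xyz [ 0.5808 -0.1564  0.0521]
t18.05 r0.1616 th-81.85 z0.0522 tooly-90.8  push 6.02 rad -2.93 fz -2.45  xyz [ 0.5779 -0.1568  0.0522]
t18.30 r0.1615 th-82.85 z0.0522 tooly-91.8  push 7.76 rad -3.03 fz -3.02  xyz [ 0.5751 -0.1572  0.0522]
t18.55 r0.1615 th-83.86 z0.0523 tooly-92.8  push 6.79 rad -1.88 fz -2.37  xyz [ 0.5723 -0.1575  0.0523]
18.55 [ 0.57228332 -0.15750609  0.05228752] [[0.9988, -0.0482, 0.0079], [-0.0482, -0.9988, 0.0006], [0.0079, -0.001, -1.0]] [-0.39  0.63  0.75  1.9  -0.58  0.83 -0.95] [ 6.89  1.55 -2.37]
```

View pics/e5_top.png

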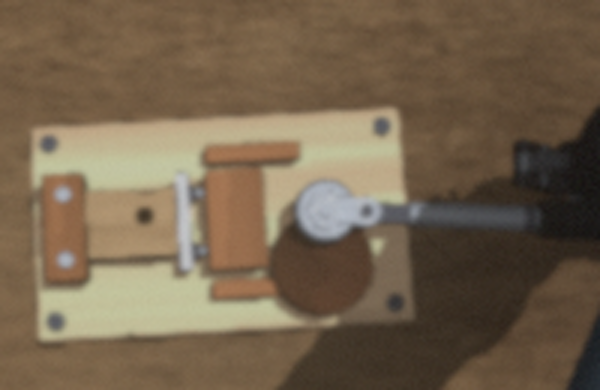

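```bash

python3 -m handwheel '{"xyz":[[-0.003,0.0004,0],[-0.003,0.0004,0]],"twist":[[0,0,1],[0,0,1]],"claw":[0,0]}'>/dev/null; python3 f.py
python3 -m handwheel '{"xyz":[[-0.003,0.0004,0],[-0.003,0.0004,0]],"twist":[[0,0,1],[0,0,1]],"claw":[0,0]}'>/dev/null; python3 f.py
python3 -m handwheel '{"xyz":[[-0.003,0.0004,0],[-0.003,0.0004,0]],"twist":[[0,0,1],[0,0,1]],"claw":[0,0]}'>/dev/null; python3 f.py
```

```text
t18.90 r0.1615 th-84.85 z0.0523 tooly-93.8  push 7.12 rad -3.42 fz -2.01  xyz [ 0.5695 -0.1578  0.0523]
t19.15 r0.1615 th-85.86 z0.0524 tooly-94.8  push 7.39 rad -2.65 fz -2.91  xyz [ 0.5667 -0.158   0.0524]
t19.40 r0.1615 th-86.86 z0.0524 tooly-95.8  push 7.59 rad -3.69 fz -3.59  xyz [ 0.5639 -0.1581  0.0524]
```

```bash

python3 -m handwheel '{"xyz":[[-0.003,0.0004,0],[-0.003,0.0004,0]],"twist":[[0,0,1],[0,0,1]],"claw":[0,0]}'>/dev/null; python3 f.py
python3 -m handwheel '{"xyz":[[-0.003,0.0004,0],[-0.003,0.0004,0]],"twist":[[0,0,1],[0,0,1]],"claw":[0,0]}'>/dev/null; python3 f.py
python3 -m handwheel '{"xyz":[[-0.003,0.0004,0],[-0.003,0.0004,0]],"twist":[[0,0,1],[0,0,1]],"claw":[0,0]}'>/dev/null; python3 f.py
```

```text
t19.65 r0.1616 th-87.86 z0.0525 tooly-96.8  push 8.10 rad -1.40 fz -2.84  xyz [ 0.561  -0.1583  0.0525]
t19.90 r0.1615 th-88.85 z0.0526 tooly-97.8  push 8.78 rad -3.06 fz -3.72  xyz [ 0.5582 -0.1584  0.0526]
t20.15 r0.1615 th-89.86 z0.0526 tooly-98.8  push 7.45 rad -2.89 fz -2.48  xyz [ 0.5554 -0.1584  0.0526]
```

```bash

python3 -m handwheel '{"xyz":[[-0.003,0.0004,0],[-0.003,0.0004,0]],"twist":[[0,0,1],[0,0,1]],"claw":[0,0]}'>/dev/null; python3 f.py
python3 -m handwheel '{"xyz":[[-0.003,0.0004,0],[-0.003,0.0004,0]],"twist":[[0,0,1],[0,0,1]],"claw":[0,0]}'>/dev/null; python3 f.py
```

```text
t20.40 r0.1615 th-90.86 z0.0527 tooly-99.8  push 9.71 rad -3.22 fz -2.52  xyz [ 0.5526 -0.1583  0.0527]
t20.65 r0.1615 th-91.86 z0.0527 tooly-100.7  push 8.60 rad -4.80 fz -4.32  xyz [ 0.5498 -0.1583  0.0527]
```

```bash

python3 -m handwheel '{"xyz":[[-0.003,0.0003,0],[-0.003,0.0003,0]],"twist":[[0,0,1],[0,0,1]],"claw":[0,0]}'>/dev/null; python3 f.py
python3 -m handwheel '{"xyz":[[-0.003,0.0003,0],[-0.003,0.0003,0]],"twist":[[0,0,1],[0,0,1]],"claw":[0,0]}'>/dev/null; python3 f.py
```

```text
t20.90 r0.1615 th-92.86 z0.0528 tooly-101.8  push 9.34 rad -2.98 fz -4.64  xyz [ 0.547  -0.1582  0.0528]
t21.15 r0.1614 th-93.84 z0.0529 tooly-102.8  push 9.33 rad -2.85 fz -3.33  xyz [ 0.5442 -0.158   0.0529]
```

```bash

python3 -m handwheel '{"xyz":[[-0.003,0.0003,0],[-0.003,0.0003,0]],"twist":[[0,0,1],[0,0,1]],"claw":[0,0]}'>/dev/null; python3 f.py
python3 look.py e6
```

```text
t21.40 r0.1614 th-94.85 z0.0529 tooly-103.8  push 10.09 rad -3.43 fz -5.19  xyz [ 0.5414 -0.1577  0.0529]
21.4 [ 0.54136431 -0.15774514  0.05292392] [[0.9712, -0.2378, 0.0123], [-0.2378, -0.9713, -0.0013], [0.0122, -0.0016, -0.9999]] [-0.44  0.61  0.81  1.97 -0.61  0.81 -1.1 ] [10.68  0.92 -5.19]
```

View pics/e6_top.png

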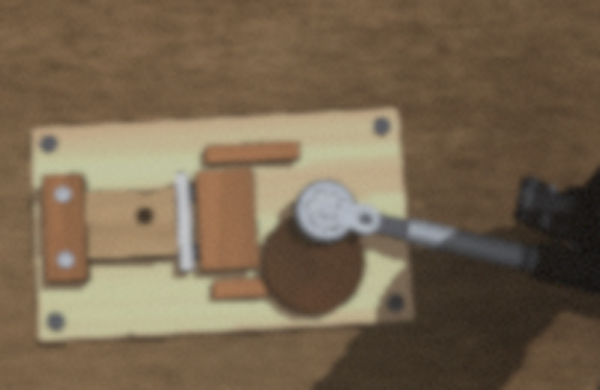

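View pics/e6_side.png

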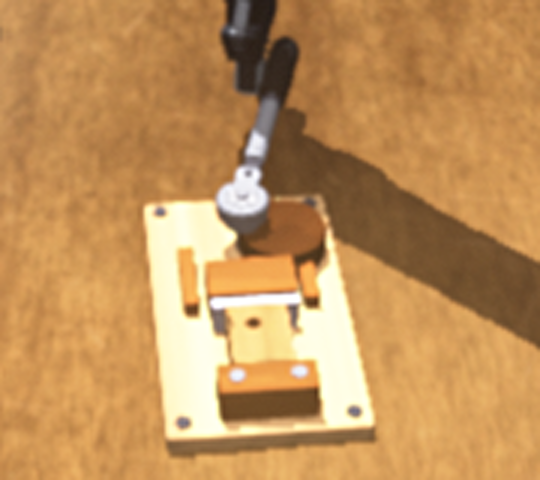

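```bash

python3 -m handwheel '{"xyz":[[-0.003,0.0003,0],[-0.003,0.0003,0]],"twist":[[0,0,1],[0,0,1]],"claw":[0,0]}'>/dev/null; python3 f.py
```

```text
t21.75 r0.1614 th-96.00 z0.0529 tooly-104.8  push 9.12 rad -3.40 fz -4.09  xyz [ 0.5381 -0.1575  0.0529]
```

```bash

python3 -m handwheel '{"xyz":[[-0.003,0.0003,0],[-0.003,0.0003,0]],"twist":[[0,0,1],[0,0,1]],"claw":[0,0]}'>/dev/null; python3 f.py
```

```text
t22.00 r0.1615 th-97.42 z0.0526 tooly-105.8  push 7.82 rad -3.70 fz -4.03  xyz [ 0.5341 -0.1571  0.0526]
```

```bash

python3 -m handwheel '{"xyz":[[-0.003,0.0003,0],[-0.003,0.0003,0]],"twist":[[0,0,1],[0,0,1]],"claw":[0,0]}'>/dev/null; python3 f.py
```

```text
t22.25 r0.1615 th-98.87 z0.0523 tooly-106.8  push 6.21 rad -3.00 fz -3.53  xyz [ 0.5301 -0.1565  0.0523]
```

```bash

python3 -m handwheel '{"xyz":[[-0.003,0.0003,0],[-0.003,0.0003,0]],"twist":[[0,0,1],[0,0,1]],"claw":[0,0]}'>/dev/null; python3 f.py
```

```text
t22.50 r0.1619 th-100.31 z0.0521 tooly-107.8  push 5.43 rad -3.01 fz -2.27  xyz [ 0.526  -0.1562  0.0521]
```

```bash

python3 -m handwheel '{"xyz":[[-0.002,0.0002,0],[-0.002,0.0002,0]],"twist":[[0,0,0.7],[0,0,0.7]],"claw":[0,0]}'>/dev/null; python3 f.py; python3 look.py e7
```

```text
t22.75 r0.1622 th-101.20 z0.0521 tooly-108.5  push 4.91 rad -2.76 fz -1.10  xyz [ 0.5235 -0.156   0.0521]
22.75 [ 0.52349625 -0.15599097  0.05206097] [[0.9482, -0.3177, 0.0049], [-0.3177, -0.9482, -0.0002], [0.0047, -0.0014, -1.0]] [-0.47  0.59  0.84  2.01 -0.62  0.8  -1.16] [ 5.54  1.06 -1.1 ]
```

View pics/e7_top.png

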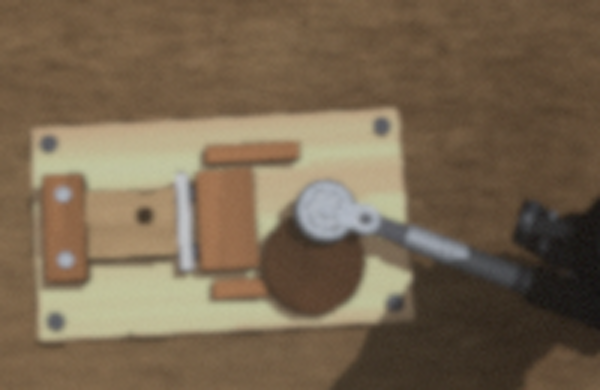

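```bash

python3 -m handwheel '{"xyz":[[-0.002,0.0002,0],[-0.002,0.0002,0]],"twist":[[0,0,0.7],[0,0,0.7]],"claw":[0,0]}'>/dev/null; python3 f.py
```

```text
t23.10 r0.1622 th-101.42 z0.0525 tooly-109.2  push 6.33 rad -3.39 fz -3.09  xyz [ 0.5229 -0.1558  0.0525]
```

```bash

python3 -m handwheel '{"xyz":[[-0.002,0.0002,0],[-0.002,0.0002,0]],"twist":[[0,0,0.7],[0,0,0.7]],"claw":[0,0]}'>/dev/null; python3 f.py
```

```text
t23.35 r0.1621 th-101.62 z0.0529 tooly-109.9  push 7.30 rad -3.95 fz -3.24  xyz [ 0.5224 -0.1557  0.0529]
```

```bash

python3 -m handwheel '{"xyz":[[0.004,0,0],[0.008,0,0],[0.013,0,0],[0.02,0,0],[0.03,0,0],[0.045,0,0],[0.055,0,0],[0.055,0,0]],"twist":[[0,0,0],[0,0,0],[0,0,0],[0,0,0],[0,0,0],[0,0,0],[0,0,0],[0,0,0]],"claw":[0,0,0,0,0,0,0,0]}'; python3 look.py g1
```

```text
time: 24.35
ee_pos: [0.5689, -0.1752, 0.0512]
eef_rot: [0.0, 0.985, -0.173, -0.0]
force: [-1.0, 0.1, 0.2]
gripper_width: -0.0002
24.35 [ 0.56887681 -0.17518965  0.05116822] [[0.94, -0.3412, -0.0004], [-0.3412, -0.94, -0.0008], [-0.0001, 0.0009, -1.0]] [-0.41  0.67  0.82  1.89 -0.64  0.86 -1.18] [-0.96  0.09  0.19]
```

View pics/g1_top.png

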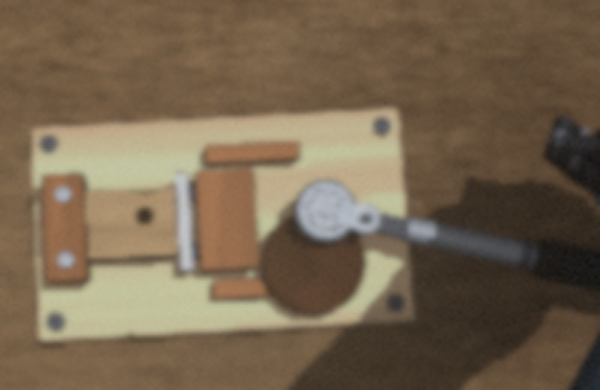

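View pics/g1_side.png

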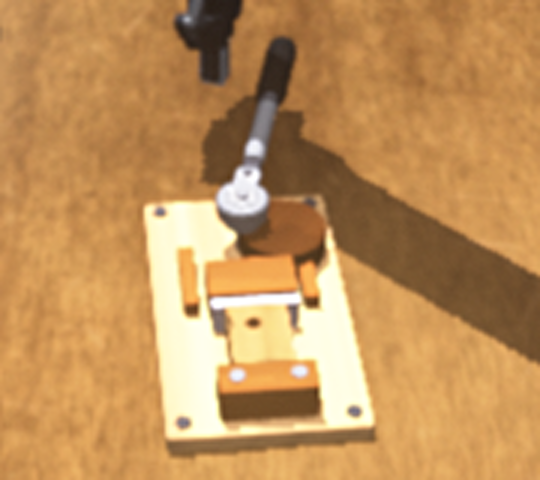

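```bash

python3 -m handwheel '{"xyz":[[0.01,0,-0.03],[0.02,0,-0.07],[0.02,0,-0.12],[0.02,0,-0.16],[0.02,0,-0.16]],"twist":[[0,0,0],[0,0,0],[0,0,0],[0,0,0],[0,0,0]],"claw":[0,0,0,0,0]}'; python3 look.py g2; python3 - <<'E'
from h import *
a=cv2.imread("pics/top0.png"); b=optics.camera("top")["img"]; cv2.imwrite("pics/g2full.png",b)
for n,(x,y,w,h) in dict(small=(175,215,40,35),cork=(165,308,60,40),plane=(297,140,30,35)).items():
    A=a[y:y+h,x:x+w].astype(int);B=b[y:y+h,x:x+w].astype(int); print(n,abs(A-B).mean().round(2),abs(A-B).max())
c=optics.camera("top")
def T(uv): return plane(c,np.array(uv,float)/3+[265,195],.045)[:,:2]
P=T([[88,191],[177,186],[180,257],[91,261]]); print(P.round(4),P.mean(0)); F=T([[86,176],[89,284]]); print(F)
e=lambda v: np.degrees(np.arctan2(v[1],v[0])).round(1); print(e(P[0]-P[1]),e(P[3]-P[2]),e(F[0]-F[1]))
E
```

```text
time: 25.08
ee_pos: [0.5891, -0.1825, 0.215]
eef_rot: [-0.0, 0.985, -0.173, 0.003]
force: [-0.0, -0.4, -0.3]
gripper_width: 0.0002
25.075 [ 0.58909517 -0.18247992  0.21500234] [[0.9399, -0.3413, 0.0067], [-0.3413, -0.94, -0.0009], [0.0066, -0.0015, -1.0]] [-0.51  0.5   0.98  1.75 -0.46  1.13 -1.31] [-0.02 -0.41 -0.32]
small 5.74 12
cork 6.55 13
plane 6.36 15
[[0.5679 0.1439]
 [0.5713 0.0896]
 [0.528  0.0874]
 [0.5252 0.1414]] [0.54809585 0.11555635]
[[0.57708112 0.14527554]
 [0.5112834  0.14234529]]
93.6 93.0 2.5
```

View pics/g2full.png

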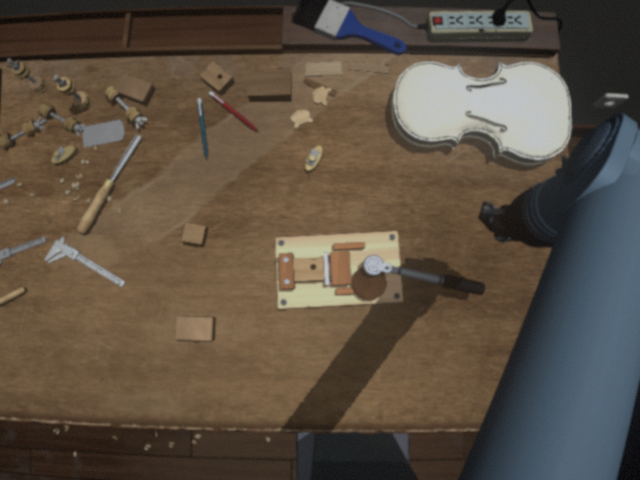

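View pics/g2_top.png

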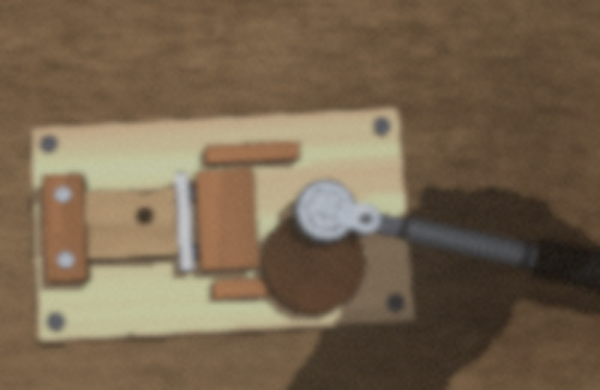

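```bash
python3 -c "
from cell import ctrl; print(ctrl.job_done())"
```

```text
the job is handed in; nothing more can be done
None
```

The job is handed in at about 25 s. I picked up the bored block, laid it in the jig and pushed the handle clockwise until the hinge clicked over. I then backed off and the handle sprang straight.

**Tightening:** The push force held at about 6.5 N and rose to about 10 N. It then fell to 4.9 N over roughly 18 mm while the wrench head and jaw stood still.

**Slight run-on:** To confirm the click I pushed about two small steps (2 mm commanded each) further and reached the hinge's end stop. Force rose again there, to 7.3 N, still under the roughly 10 N at which the hinge gave way. I stopped at that point, and the top picture shows the jaw and wrench head unmoved.

**Last checks (top camera):**
- **Block position:** it sits against the fence, within about 1 mm of the middle of the width.
- **Squareness:** its sides read 93.0° and 93.6° against the jig's 93.55°. The fence edge alone read about 1° off the jig's angle, which is within pixel error.
- **Other items:** the small block, the cork block and the thumb plane show no change beyond image noise.
- **Robot:** the gripper is clear of everything.

**Disagreement:** the two cameras differed by 4–5 mm in y throughout. I averaged them, and used positions relative to the fence and pad for the fit.

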